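# Shut the clamshell jig and hold it with its locating pin

### The arm

A 6-joint arm with a two-finger parallel gripper is mounted at the origin on the work surface. World frame = base frame: x ahead of the robot, y to its left, z up, the work surface at z = 0. Lengths are in m, angles in rad, forces in N, time in s.
With the tool pointing down it reaches from about 0.425 to 0.95 m from the base axis. Payload 3.5 kg.
Tool frame: the origin (TCP) lies midway between the tips of the shut fingers; the grasp point (between the pads) lies 19 mm behind it; z points along the fingers, y is the line along which they close (so a half turn about z gives the same grasp; the last joint's range is limited). The gripper opens to 85 mm and grips with 20 to 120 N. Pads are 22 mm wide; open, the fingers measure 114 mm over their backs; the gripper's body (76 mm by 85 mm) begins 54 mm behind the grasp point. The pads swing forward as they close: fully open they stand 13 mm farther back than shut.
Start: joints at [0.975, 0.286, 1.577, -0, 1.279, -0.15], TCP at [0.291, 0.609, 0.231] pointing down, gripper open.
Joint ranges: [-2.77, 2.77], [-0.9, 2.22], [0.21, 2.48], [-1.53, 4.67], [0.24, 2.81], [-2.84, 2.84]. Speed limits (rad/s): [2.79, 2.79, 3.14, 3.14, 3.14, 3.14].

### API

Orientations are given as a unit quaternion [x, y, z, w].
In Python, from plant import ctrl, cams, order gives the robot as it stands.
- The arm moves only by the tool move_arm, never from a script. Its argument "plan" is one flat list of numbers, 7 for each row, row after row: the shift along the world's x, y, z in mm, then the turn, a rotation vector about the world's x, y, z in degrees, then the finger opening in mm, from 0 to 85.4. A call has 1 to 12 rows; each row shifts and turns the commanded pose from where the row before left it; what a row does not reach is not made up. A row lasts 1/10 s, in which the tool goes at most 50 mm and 8.59 degrees, less where a joint would pass 70% of its speed; a pose out of reach is approached as far as the arm can. A call is refused whole if a number of a shift passes 50 or a number of a turn 8.59, either way. A call with a gripper value outside its range is refused whole. The fingers move at their own pace and stop on an object; "newtons" is the grip in N (left out, the last holds). Time passes only in rows, so rows that do not move let the fingers close. It gives the time, the measured TCP pose, the force, the opening and the grip force at its end, in the units of the state.
- ctrl.get_state(): the state, without advancing time (a new reading comes with each control period).
- cams.read_camera(name): name is "scene" or "side" or "wrist"; returns a dict with "color" (480x640x3 uint8, red, green, blue), "fov_y" (degrees; the focal length in pixels is half the picture's height over the tangent of half this angle, whatever the lens; pixels are square), "cx", "cy" (the principal point, pixels), "origin" and "orientation" of the camera in the world; the wrist camera has in their place "T_tool_cam" (4x4, takes a point from camera to tool coordinates, whose origin is the TCP and whose axes are the flange's). Camera axes: x right, y up, looking along -z (the intrinsics and any distortion apply to the point x, -y, -z); pixel columns grow to the right and rows downward; lengths in m; the calibration is good to about 2 mm. The wrist camera is an equidistant fisheye: a pixel r from the principal point sees the ray r / f radians off the axis. A picture is of the moment at which its call begins: read the wrist's pose just before it. There is no depth.
- order.sign_off(): hands the job in; it is judged then, once.
The state is a dict: "time": time; "qpos": joint angles; "dq": joint speeds; "joint_efforts": joint torques, N m; "eef_pos": TCP position; "tcp_rot": TCP orientation; "contact_force": force on the tool from outside, world axes, zero at the start; "wrist_torque": the same for the moment, N m; "opening": opening from 0.0 (shut) to 1.0 (fully open); "finger_force": force on a finger pad.
Only numpy, scipy, OpenCV 4.12 (cv2) and the standard library are available. Lean on these libraries where they do the work, as an engineer would, in place of code of your own. Each camera call takes 0.05 s, during which the arm holds its last target. There are 200 camera calls.

### The job

First fold the jig's lid all the way shut. Then take, from the three look-alike pins on the tray, the one that fits the jig's hole (of the other two one is too thin and one too thick), and push it down through lid and base until the underside of its grip sits on the lid. Finish still holding it: the fingers stay on the pin and press it down firmly so that the jig is kept shut, and the other pins and everything else are left where they are.

Things in the scene. Friction and masses are not known exactly. Their poses are not given: they have to be found in the camera images.
- jig: the fixed jig: dark steel base 90 mm (its x) by 160 mm (its y), origin on the bench under its middle, z up. Hinge at y = +70 mm, with 52 mm tall posts out to x = +-62 mm. Boss with a vertical 16 mm hole, open to the bench, at x = 0, y = -40 mm; boss top 40 mm above the bench. A brass fitting lies between.
- lid_hinge (a point): point on the lid's hinge axis, midway along it, 47 mm above the bench; fixed to the jig. The axis runs along the jig's x. The lid is an aluminium plate 90 mm wide and 10 mm thick, its mid-plane through the axis, reaching 145 mm from the axis (towards the jig's -y when shut).
- lid (a joint): angle of the lid: 0 = shut and level, 1.5 = nearly upright; starts at 0.9 to 1.4. The stiff hinge (about 0.45 N m of friction) keeps it wherever it is left, also shut. It is shut by pushing on its outer face, which becomes its top: 52 mm above the bench when shut (underside 2 mm over the boss).
- lid_hole (a point): centre of the mouth of the 16 mm hole through the lid, on the outer (upper) face, 110 mm from the hinge axis; moves with the lid, z is the outward normal of that face. With the lid shut it stands exactly over the hole in the boss.
- pin_mid_grip (a point): the right pin, upright in a stand: round steel shank 14 mm in diameter, 46 mm long below a round black grip 28 mm in diameter, 48 mm tall; the shank also stands 4 mm out of the grip's top. This point is on its axis at the middle of the grip: 24 mm above the grip's flat underside, 70 mm above the shank's tip; z points up along the pin. About 0.12 kg.
- pin_mid_tip (a point): centre of the flat end of the right pin's shank (tapered over the last 4 mm); z points up along the pin to the grip. At the start it is 18 mm above the bench, 18 mm deep in its stand; fully home in the jig it is 6 mm above the bench.
- pin_thin_grip (a point): the too thin pin, upright in a stand: round steel shank 8 mm in diameter, 46 mm long below a round black grip 28 mm in diameter, 48 mm tall; the shank also stands 4 mm out of the grip's top. This point is on its axis at the middle of the grip: 24 mm above the grip's flat underside, 70 mm above the shank's tip; z points up along the pin. About 0.12 kg.
- pin_thick_grip (a point): the too thick pin, upright in a stand: round steel shank 20 mm in diameter, 46 mm long below a round black grip 28 mm in diameter, 48 mm tall; the shank also stands 4 mm out of the grip's top. This point is on its axis at the middle of the grip: 24 mm above the grip's flat underside, 70 mm above the shank's tip; z points up along the pin. About 0.12 kg.
- pin_mid: the right pin as a whole; origin at the tip of its shank
- tray: fixed grey tray 130 (its x) by 270 mm (its y), 6 mm thick, origin on the bench under its middle. Three fixed pin stands, 44 mm square, 30 mm tall, form a row along its y at x = -10 mm, y = -75, 0 and +75 mm; which pin is in which place varies. Two low loose things lie on it at x about +40 mm.
- washer: bystander, loose: steel washer, 40 mm across, 6 mm thick, on the tray
- latch: bystander, loose: brass latch plate 30 x 50 mm, 8 mm thick, on the tray
- wrench: bystander, loose: open-ended wrench lying on the bench next to the jig
- screwdriver: bystander, loose: screwdriver lying on the bench beyond the tray
- puck: bystander, loose: round steel block 100 mm across, 50 mm tall
- oil_can: bystander, loose: upright metal can, 56 mm across, 120 mm tall
Not all that is in view belongs to the job. What is shaped like the pin_mid but turquoise is not meant.

How it is judged:
By the outcome, as a careful person would: the job done as asked, in the order asked, and still so for the second after the job is handed in, while the arm keeps its last pose, push and grip.
It also fails if it takes over 56 s, if anything falls off the work surface, if the arm or the gripper's body presses on something with over 40 N, if the wrist force passes 120 N, or if a joint passes its speed limit or range.

## Working session

There is one attempt and no reset: what is moved stays moved. The work goes in short steps, Python scripts to look and compute and a tool call to move; the robot and the scene stay as the last step left them, time stands still between calls to the robot, and variables do not carry over. Pictures are saved under pics/ and viewed, at most 10 in all, crops included, and the job is handed in when it is done.

Besides the shell and the picture viewer there is one more tool, called by a JSON object that holds its "method" and its "body", one argument or row to a line. move_arm: Moves the arm, as the interface text tells. Its arguments: {"type":"object","properties":{"plan":{"type":"array","items":{"type":"number"}},"newtons":{"type":"number"}},"required":["plan"]}

```bash
ls; mkdir -p pics; cat > h.py <<'E'
import numpy as np, cv2
from scipy.spatial.transform import Rotation as R
from plant import ctrl, cams, order
def cam(n):
    s=ctrl.get_state(); d=cams.read_camera(n)
    if n=="wrist":
        T=np.eye(4);T[:3,:3]=R.from_quat(s["tcp_rot"]).as_matrix();T[:3,3]=s["eef_pos"]
        T=T@np.array(d["T_tool_cam"]); d["o"]=T[:3,3];d["R"]=T[:3,:3]
    else:
        d["o"]=np.array(d["origin"]);d["R"]=R.from_quat(d["orientation"]).as_matrix()
    d["n"]=n; d["f"]=240/np.tan(np.radians(d["fov_y"])/2)
    return d
def ray(d,u,v):
    x,y=(u-d["cx"])/d["f"],(v-d["cy"])/d["f"]
    if d["n"]=="wrist":
        r=np.hypot(x,y)+1e-12; c=np.array([x/r*np.sin(r),-y/r*np.sin(r),-np.cos(r)])
    else: c=np.array([x,-y,-1.])
    w=d["R"]@c; return w/np.linalg.norm(w)
def onz(d,u,v,z):
    w=ray(d,u,v); return d["o"]+w*(z-d["o"][2])/w[2]
def proj(d,p):
    c=d["R"].T@(np.array(p)-d["o"]); x,y,z=c[0],-c[1],-c[2]
    if d["n"]=="wrist":
        h=np.hypot(x,y)+1e-12; t=np.arctan2(h,z); x,y=x/h*t,y/h*t
    else: x,y=x/z,y/z
    return np.array([d["cx"]+d["f"]*x,d["cy"]+d["f"]*y])
def tri(d1,p1,d2,p2):
    a,b=ray(d1,*p1),ray(d2,*p2)
    t=np.linalg.lstsq(np.stack([a,-b],1),d2["o"]-d1["o"],rcond=None)[0]
    q1,q2=d1["o"]+a*t[0],d2["o"]+b*t[1]; return (q1+q2)/2,np.linalg.norm(q1-q2)
def save(d,f): cv2.imwrite("pics/"+f,d["color"][:,:,::-1])
E
python3 - <<'E'
from h import *
for n in ["scene","side","wrist"]:
    d=cam(n); save(d,n+"0.png"); print(n,d["o"].round(3),d["R"].round(2).tolist(),d["f"],d["cx"],d["cy"],[k for k in d])
print(ctrl.get_state())
E
```

```text
pics
scene [1.563 0.035 1.14 ] [[-0.09, -0.73, 0.68], [1.0, -0.07, 0.05], [0.01, 0.68, 0.73]] 591.6327901061419 324.21818884551874 233.96940695919272 ['color', 'fov_y', 'cx', 'cy', 'origin', 'orientation', 'o', 'R', 'n', 'f']
side [ 0.524 -0.879  0.778] [[1.0, 0.01, -0.02], [-0.02, 0.65, -0.76], [0.0, 0.76, 0.65]] 535.4543794223792 312.84826117203073 247.15712508282215 ['color', 'fov_y', 'cx', 'cy', 'origin', 'orientation', 'o', 'R', 'n', 'f']
wrist [0.224 0.641 0.373] [[0.43, -0.86, -0.26], [0.9, 0.41, 0.13], [-0.0, -0.29, 0.96]] 371.64829954431775 321.8477461387528 244.77154394525812 ['color', 'fov_y', 'cx', 'cy', 'T_tool_cam', 'o', 'R', 'n', 'f']
{'time': 0.15, 'qpos': array([ 9.74980668e-01,  2.87011171e-01,  1.57781669e+00,  1.84750526e-05,
        1.27863962e+00, -1.49976154e-01]), 'dq': array([-1.19487892e-03, -2.06497748e-03, -3.57847704e-03, -8.32940977e-04,
       -2.51508013e-05,  6.21913156e-04]), 'joint_efforts': array([ 3.19269229e-04, -4.06606364e+01, -2.93139803e+01, -1.24227145e-04,
        3.98682649e-03,  9.18060977e-06]), 'eef_pos': array([0.29073604, 0.60861321, 0.23024529]), 'tcp_rot': array([ 2.21080573e-01,  9.75255096e-01, -8.69768067e-04, -3.49748146e-04]), 'contact_force': array([-0.06209537,  0.1481031 , -0.54532087]), 'wrist_torque': array([ 0.02100381,  0.03955595, -0.02514651]), 'finger_force': 0.0, 'opening': 1.0021175867040173}
```

View pics/scene0.png

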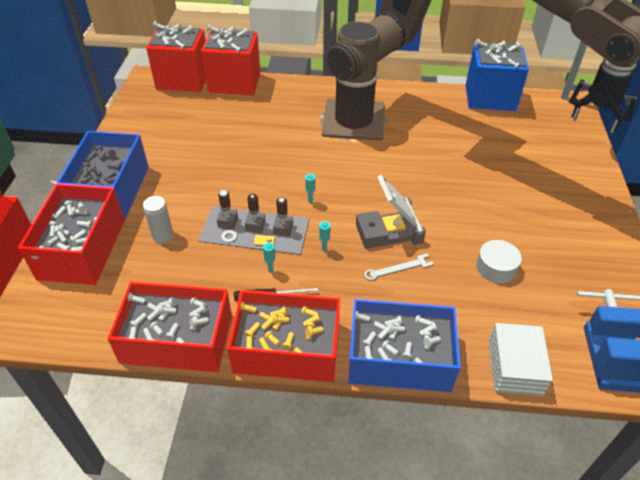

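View pics/side0.png

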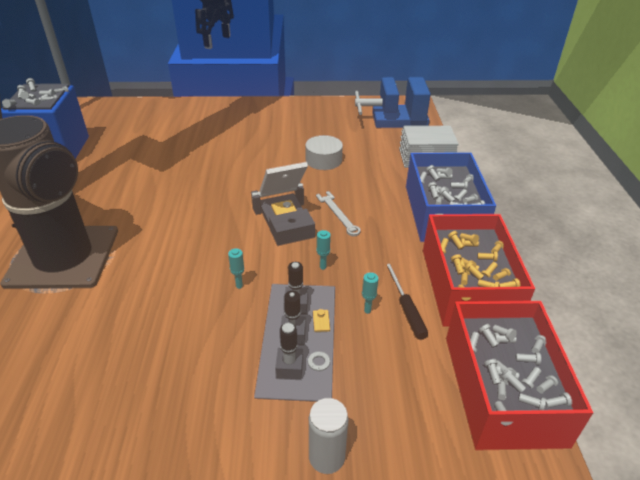

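The scene view shows the jig at about (390,228) with its lid standing up at (400,205). The pins are at (225,203), (254,208) and (282,212), and the three turquoise decoys are not on the tray. In the side view the jig is at (290,215) and the pins are at (296,275), (292,305) and (288,337).

```bash
python3 - <<'E'
import cv2,numpy as np
a=cv2.imread("pics/scene0.png");b=cv2.imread("pics/side0.png")
z=lambda i,x,y,w,h:cv2.resize(i[y:y+h,x:x+w],(400,300),interpolation=cv2.INTER_CUBIC)
cv2.imwrite("pics/c1.png",np.vstack([np.hstack([z(a,345,170,100,75),z(a,205,180,100,75)]),np.hstack([z(b,240,165,100,75),z(b,250,255,100,75)])]))
c=np.vstack([z(b,250,315,100,75)]);cv2.imwrite("pics/c2.png",c)
E
```

```text
(no output)
```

View pics/c1.png

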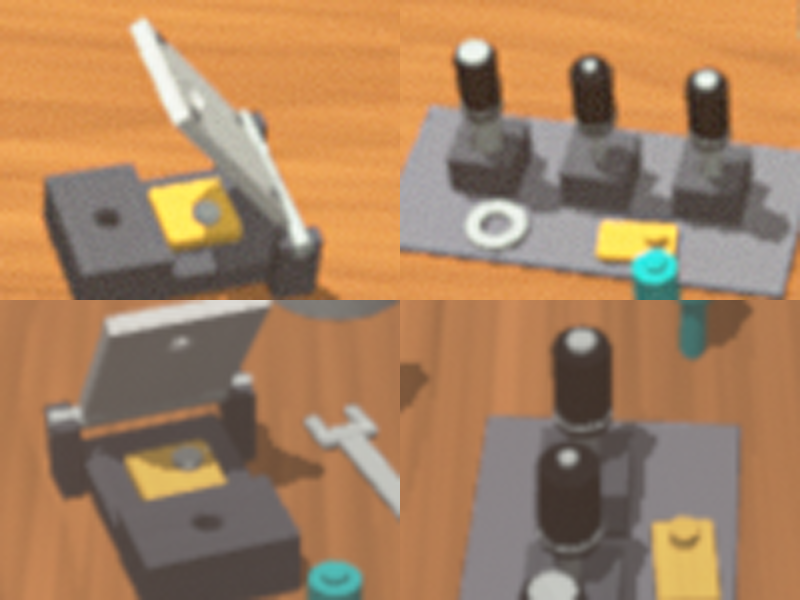

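The crops show the metal tops of the shanks. Seen from the scene camera, the left pin has the wide top (thick), the middle one is small (thin), and the right one, nearest the jig, is the mid pin. The boss hole is at scene (371.8,224.3) and side (291.8,220.5). The mid pin's top is at scene (281.5,199.5) and side (295,265).

```bash
python3 - <<'E'
from h import *
a=cam("scene");b=cam("side")
def A(x,y):return (345+x/4,170+y/4)
def B(x,y):return (240+x/4,165+(y-300)/4)
h1,h2=A(107,217),B(207,522)
print("hole",onz(a,*h1,.04),onz(b,*h2,.04),tri(a,h1,b,h2))
p1,p2=onz(b,*B(65,413),.052),onz(b,*B(242,383),.052)
print("posts",p1,p2,"mid",(p1+p2)/2,np.linalg.norm(p1-p2))
q1,q2=(281.5,199.5),(295,265)
print("pin",onz(a,*q1,.116),onz(b,*q2,.116),tri(a,q1,b,q2))
# lid free edge corners
for s in [(A(185,118),B(105,322)),(A(137,22),B(272,303))]: print("lid",tri(a,s[0],b,s[1]))
for x,y in [(45,185),(135,167),(175,262),(83,275)]: print("boss s",onz(a,*A(x,y),.04))
for x,y in [(88,460),(298,543),(130,572)]: print("boss b",onz(b,*B(x,y),.04))
E
```

```text
hole [0.49768544 0.07345336 0.04      ] [0.49772576 0.07092922 0.04      ] (array([0.49729269, 0.07320006, 0.03883004]), np.float64(0.0012032481912291624))
posts [0.41351759 0.16107706 0.052     ] [0.51765619 0.1908951  0.052     ] mid [0.46558689 0.17598608 0.052     ] 0.10832342122801246
pin [ 0.50784572 -0.15659021  0.116     ] [ 0.50784174 -0.15924605  0.116     ] (array([ 0.50736512, -0.15710005,  0.11472731]), np.float64(0.0013489396397826908))
lid (array([0.45530485, 0.12530652, 0.11828724]), np.float64(0.041141080526518194))
lid (array([0.52209509, 0.07005703, 0.20369488]), np.float64(0.04221648481405261))
boss s [0.47266799 0.03208417 0.04      ]
boss s [0.45014965 0.09021792 0.04      ]
boss s [0.5330328  0.11779335 0.04      ]
boss s [0.5499575  0.06015819 0.04      ]
boss b [0.42794383 0.1305969  0.04      ]
boss b [0.54833647 0.05126199 0.04      ]
boss b [0.45627255 0.02716763 0.04      ]
```

```bash
python3 - <<'E'
from h import *
a=cam("scene");b=cam("side")
def A(x,y):return (345+x/4,170+y/4)
def B(x,y):return (240+x/4,165+(y-300)/4)
H=np.array([.466,.176,.047]);jy=np.array([-.29,.957,0]);jx=np.array([.957,.29,0])
for s in [(A(185,118),B(272,303)),(A(137,22),B(107,318))]:
    p,e=tri(a,s[0],b,s[1]); v=p-H; print("lid",p.round(4),e.round(4),"jx",v@jx,"ang",np.arctan2(v[2],-v@jy),np.hypot(v[2],v@jy))
t=onz(a,223.75,192.5,.116);m=onz(a,281.5,199.5,.116);print(t,m,np.linalg.norm(t-m),np.degrees(np.arctan2(*(m-t)[1::-1])))
print("puck",onz(b,323,145,.05))
E
```

```text
lid [0.5328 0.1112 0.161 ] 0.0071 jx 0.04509857536413981 ang 0.9508007465854211 0.1401130859636619
lid [0.4486 0.0823 0.1661] 0.0025 jx -0.043847537937242366 ang 0.9530413211611147 0.14615481326963373
[ 0.49709372 -0.30489059  0.116     ] [ 0.50784572 -0.15659021  0.116     ] 0.14868964596726228 85.85322283718838
puck [0.57819103 0.38626813 0.05      ]
```

{"method": "move_arm", "body": {
  "plan": [17,-43,0,0,0,-7.9,0,18,-43,0,0,0,-7.9,0,17,-43,-5,0,0,-7.9,0,18,-43,-5,0,0,-7.9,0,17,-44,-6,0,0,-7.9,0,18,-43,-10,0,0,-7.9,0,17,-44,-10,0,0,0,0,18,-43,-10,0,0,0,0,18,-44,-10,0,0,0,0,17,-43,-10,0,0,0,0,0,0,0,0,0,0,0],
  "newtons": 40
}}

```text
time: 1.45
eef_pos: [0.4669, 0.1717, 0.1642]
tcp_rot: [0.597, 0.802, -0.001, -0.0]
contact_force: [0.1, -0.1, -0.2]
opening: 0.002
finger_force: 0.0
```

```bash
python3 - <<'E'
from h import *
d=cam("scene");e=cam("side");w=cam("wrist")
z=lambda i,x,y,w,h:cv2.resize(i[y:y+h,x:x+w],(400,300),interpolation=cv2.INTER_CUBIC)
cv2.imwrite("pics/c3.png",np.hstack([z(d["color"],330,120,160,120),z(w["color"],0,0,640,480)])[:,:,::-1])
E
```

```text
(no output)
```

View pics/c3.png

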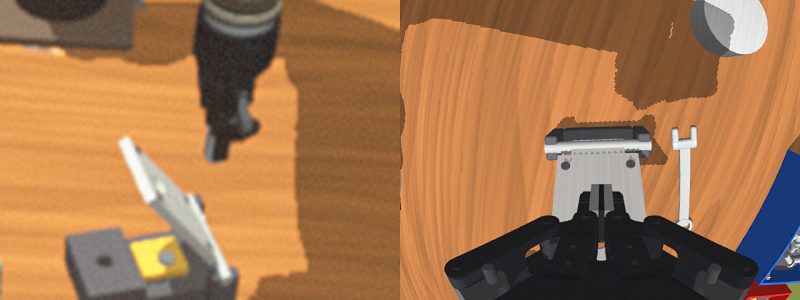

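The fingers are shut and centred over the lid's outer face. Next I push along the arc.

{"method": "move_arm", "body": {
  "plan": [9,-30,-4,0,0,0,0,6,-19,-12,0,0,0,0,3,-9,-7,0,0,0,0,3,-9,-8,0,0,0,0,2,-7,-9,0,0,0,0,2,-7,-9,0,0,0,0,2,-5,-10,0,0,0,0,2,-5,-11,0,0,0,0,1,-3,-11,0,0,0,0,1,-3,-11,0,0,0,0,0,0,0,0,0,0,0]
}}

```text
time: 2.7
eef_pos: [0.4952, 0.0788, 0.0708]
tcp_rot: [0.595, 0.804, -0.001, -0.002]
contact_force: [0.0, 0.1, -0.1]
opening: -0.001
finger_force: 0.0
```

{"method": "move_arm", "body": {
  "plan": [0,-1,-8,0,0,0,0,0,-1,-7,0,0,0,0,0,0,-3,0,0,0,0,0,0,-2,0,0,0,0,0,0,0,0,0,0,0]
}}

```text
time: 3.2
eef_pos: [0.4968, 0.0772, 0.0529]
tcp_rot: [0.594, 0.804, -0.0, -0.0]
contact_force: [-0.1, 0.2, -0.3]
opening: 0.002
finger_force: 0.0
```

{"method": "move_arm", "body": {
  "plan": [0,0,-2,0,0,0,0,0,0,0,0,0,0,0]
}}

```text
time: 3.4
eef_pos: [0.4971, 0.0772, 0.052]
tcp_rot: [0.594, 0.804, -0.0, -0.0]
contact_force: [-3.0, 0.4, 4.4]
opening: -0.001
finger_force: 2.4
```

```bash
python3 - <<'E'
from h import *
print(ctrl.get_state()["contact_force"])
d=cam("scene");e=cam("side")
z=lambda i,x,y,w,h:cv2.resize(i[y:y+h,x:x+w],(400,300),interpolation=cv2.INTER_CUBIC)
cv2.imwrite("pics/c4.png",np.hstack([z(d["color"],340,160,120,90),z(e["color"],230,140,120,90)])[:,:,::-1])
E
```

```text
[-3.04333676  0.38403325  4.38959573]
```

View pics/c4.png

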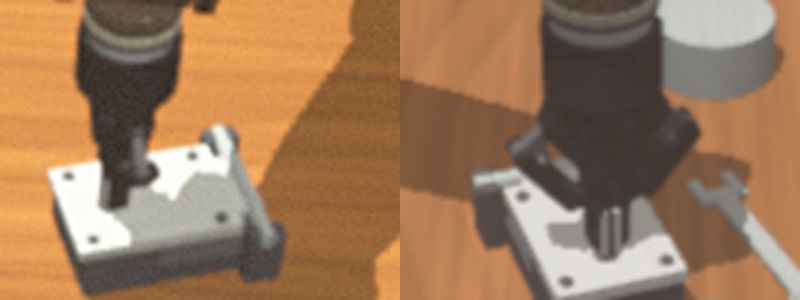

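The lid looks flat on the jig. I press a little more to confirm it is at the stop.

{"method": "move_arm", "body": {
  "plan": [0,0,-2,0,0,0,0,0,0,-1,0,0,0,0,0,0,0,0,0,0,0]
}}

```text
time: 3.8
eef_pos: [0.4973, 0.0772, 0.0517]
tcp_rot: [0.594, 0.804, -0.001, -0.001]
contact_force: [-11.1, -1.4, 22.9]
opening: -0.0
finger_force: 11.0
```

{"method": "move_arm", "body": {
  "plan": [0,0,8,0,0,0,0,0,0,30,0,0,0,20,0,0,40,0,0,0,40,7,-22,40,0,0,0,60,7,-22,0,0,0,0,85,7,-23,0,0,0,0,85,0,0,0,0,0,0,85,0,0,0,0,0,0,85]
}}

```text
time: 4.6
eef_pos: [0.5177, 0.0101, 0.1658]
tcp_rot: [0.595, 0.804, 0.0, -0.0]
contact_force: [-0.3, -0.1, -0.7]
opening: 0.994
finger_force: 0.0
```

```bash
python3 - <<'E'
from h import *
w=cam("wrist");save(w,"w1.png");print(w["o"],proj(w,[.4975,.0725,.052]),ctrl.get_state()["eef_pos"],ctrl.get_state()["contact_force"])
E
```

```text
[0.49666003 0.08115163 0.30860828] [319.62950041 147.87489636] [0.51751948 0.01049453 0.16566164] [-0.71952747  0.43155491 -0.60304103]
```

View pics/w1.png

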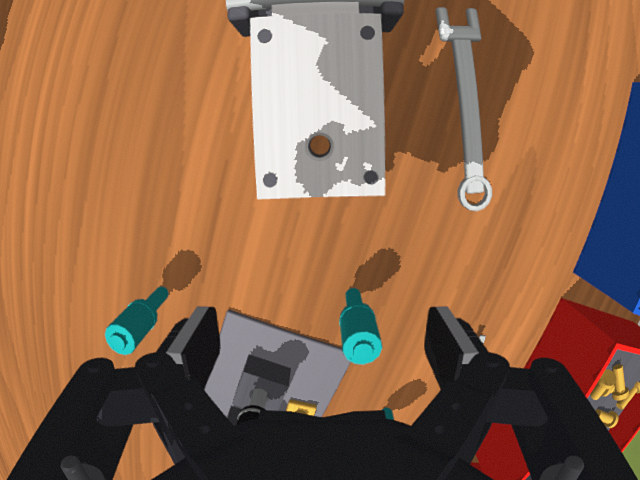

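The lid is shut flat. Its hole is at (319.5,145.5), within 2.5 px of the prediction, and bench brown shows through it. Next I go to look at the mid pin from close by.

{"method": "move_arm", "body": {
  "plan": [-2,-40,15,0,0,-7,85,-2,-40,15,0,0,-7,85,-3,-40,0,0,0,-7,85,-3,-40,0,0,0,0,85,-2,-40,0,0,0,0,85,-2,-40,0,0,0,0,85,0,0,0,0,0,0,85,0,0,0,0,0,0,85]
}}

```text
time: 5.45
eef_pos: [0.5038, -0.2295, 0.1956]
tcp_rot: [0.731, 0.682, 0.0, -0.001]
contact_force: [0.1, 0.3, -0.4]
opening: 0.992
finger_force: 0.0
```

```bash
cat > look.py <<'E'
from h import *
import sys
E
python3 - <<'E'
from h import *
w=cam("wrist");save(w,"w2.png")
p=[.5078,-.1575,.116];print(proj(w,p),ctrl.get_state()["eef_pos"])
d=cv2.imread("pics/w1.png").astype(int)
# hole centroid in w1 : brown within lid; compare to hand value
c=d[125:168,297:342]; m=((c[...,2]-c[...,0])>40).astype(np.uint8)
print("hole brown centroid",np.argwhere(m).mean(0)[::-1]+[297,125],m.sum())
E
```

```text
[319.60298999 139.34333459] [ 0.50389404 -0.22869951  0.19564632]
hole brown centroid [319.4778157  144.52901024] 293
```

View pics/w2.png

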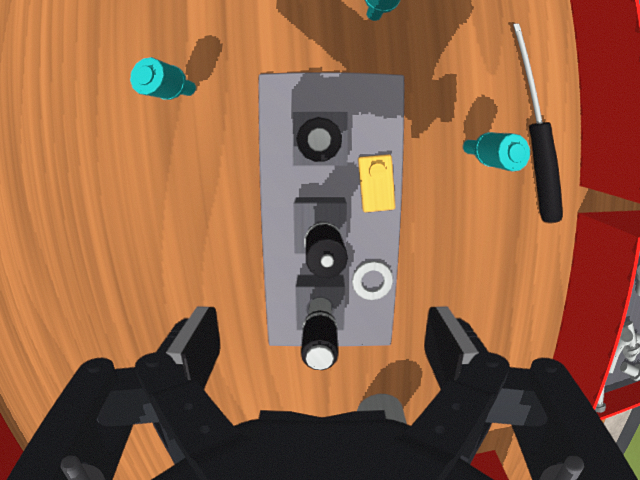

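The mid pin's top is at (319.5,139), exactly as predicted, with the thin pin next at (327,260) and the thick one behind at (319,357). Next I grasp it.

{"method": "move_arm", "body": {
  "plan": [2,36,0,0,0,0,85,2,36,0,0,0,0,85,0,0,0,0,0,0,75,0,0,-35,0,0,0,70,0,0,-35,0,0,0,70,0,0,-35,0,0,0,70,0,0,-20,0,0,0,70,0,0,0,0,0,0,70,0,0,0,0,0,0,70]
}}

```text
time: 6.4
eef_pos: [0.5083, -0.1573, 0.0716]
tcp_rot: [0.731, 0.683, -0.0, -0.0]
contact_force: [0.9, 0.1, 1.0]
opening: 0.823
finger_force: 0.0
```

{"method": "move_arm", "body": {
  "plan": [0,0,0,0,0,0,45,0,0,0,0,0,0,30,0,0,0,0,0,0,15,0,0,0,0,0,0,15,0,0,0,0,0,0,15,0,0,0,0,0,0,15],
  "newtons": 80
}}

```text
time: 7.0
eef_pos: [0.5084, -0.1584, 0.073]
tcp_rot: [0.731, 0.682, -0.0, 0.0]
contact_force: [-1.7, 0.9, 6.9]
opening: 0.31
finger_force: 77.9
```

{"method": "move_arm", "body": {
  "plan": [0,0,10,0,0,0,15,0,0,15,0,0,0,15,0,0,35,0,0,0,15,0,0,35,0,0,0,15,0,0,35,0,0,0,15,-2,40,0,0,0,0,15,-2,40,0,0,0,0,15,-2,40,0,0,0,0,15,-2,40,0,0,0,0,15,-2,40,0,0,0,0,15,0,31,0,0,0,0,15,0,0,0,0,0,0,15],
  "newtons": 90
}}

```text
time: 8.2
eef_pos: [0.4975, 0.0762, 0.2024]
tcp_rot: [0.729, 0.684, 0.001, -0.0]
contact_force: [0.3, -0.4, -1.1]
opening: 0.307
finger_force: 88.4
```

{"method": "move_arm", "body": {
  "plan": [0,0,-30,0,0,0,15,0,0,-30,0,0,0,15,0,0,-10,0,0,0,15,0,0,0,0,0,0,15,0,0,0,0,0,0,15]
}}

```text
time: 8.7
eef_pos: [0.4989, 0.0725, 0.1327]
tcp_rot: [0.731, 0.682, 0.001, 0.001]
contact_force: [0.3, 0.1, -1.6]
opening: 0.309
finger_force: 88.4
```

```bash
python3 - <<'E'
from h import *
w=cam("wrist");a=cam("scene");b=cam("side")
s=ctrl.get_state();t=s["eef_pos"];print(t,s["tcp_rot"],s["contact_force"])
hp=np.array([.497,.074,.052]);tip=np.array([t[0],t[1],t[2]-.053])
for d in (w,a,b): print(d["n"],"hole",proj(d,hp),"tip",proj(d,tip))
z=lambda i,u,v,W,H:cv2.resize(i["color"][int(v-H/2):int(v+H/2),int(u-W/2):int(u+W/2)],(400,300),interpolation=cv2.INTER_CUBIC)
u=[proj(d,hp) for d in (w,a,b)];print([q.astype(int) for q in u])
cv2.imwrite("pics/c5.png",np.vstack([np.hstack([z(w,*u[0],160,120),z(a,*u[1],80,60)]),np.hstack([z(b,*u[2],80,60),z(w,320,240,640,480)])])[:,:,::-1])
E
```

```text
[0.49931648 0.07277619 0.13324692] [0.73108936 0.68227956 0.00117937 0.00124752] [ 0.00746631 -0.26627994 -0.47172125]
wrist hole [317.90050134 252.7147829 ] tip [321.7256746  270.15444917]
scene hole [372.2928576  220.83380066] tip [372.55025678 213.66689259]
side hole [291.3211451  215.40737958] tip [292.07952696 205.48703778]
[array([317, 252]), array([372, 220]), array([291, 215])]
```

View pics/c5.png

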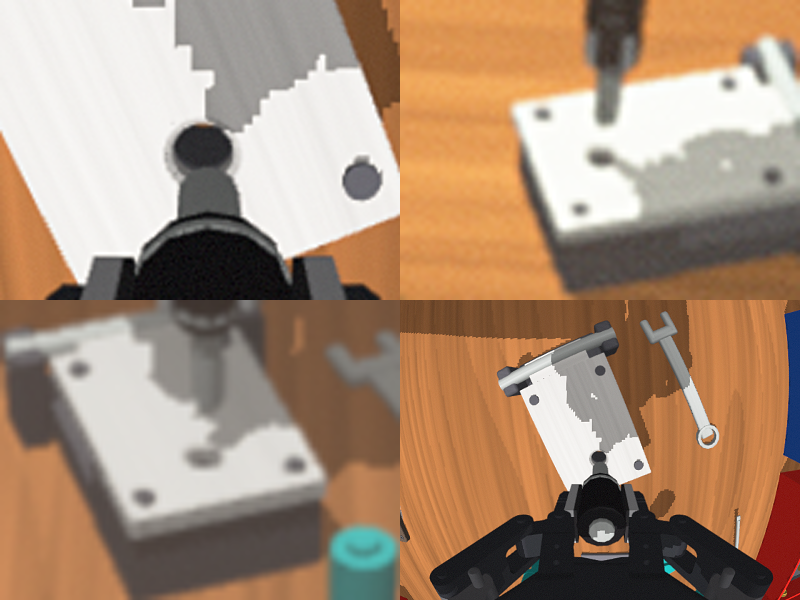

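The tip hangs about 28 mm above the lid. In the wrist view the hole is at (318,252) and the shank axis at (320.6,~268), so the tool needs about -2 mm in x and +1 mm in y. I shift that way and go down to just above the lid.

{"method": "move_arm", "body": {
  "plan": [-2,1,-10,0,0,0,15,0,0,-12,0,0,0,15,0,0,0,0,0,0,15,0,0,0,0,0,0,15,0,0,0,0,0,0,15]
}}

```text
time: 9.35
eef_pos: [0.496, 0.0741, 0.1092]
tcp_rot: [0.731, 0.682, -0.0, -0.0]
contact_force: [-0.1, 0.6, -1.4]
opening: 0.31
finger_force: 88.8
```

```bash
python3 - <<'E'
from h import *
w=cam("wrist");a=cam("scene");b=cam("side")
ts=[]
for i in range(3): ts.append(ctrl.get_state()["eef_pos"]); cam("side")
t=np.mean(ts,0);print(np.array(ts))
hp=np.array([.497,.074,.052]);tip=np.array([t[0],t[1],t[2]-.053])
for d in (w,a,b): print(d["n"],"hole",proj(d,hp),"tip",proj(d,tip))
z=lambda i,u,v,W,H:cv2.resize(i["color"][int(v-H/2):int(v+H/2),int(u-W/2):int(u+W/2)],(400,300),interpolation=cv2.INTER_CUBIC)
u=[proj(d,hp) for d in (w,a,b)];print([q.astype(int) for q in u])
cv2.imwrite("pics/c6.png",np.vstack([np.hstack([z(w,*u[0],80,60),z(a,*u[1],40,30)]),np.hstack([z(b,*u[2],40,30),z(w,320,240,640,480)])])[:,:,::-1])
E
```

```text
[[0.49627392 0.07401838 0.10963994]
 [0.49622691 0.07403926 0.10960655]
 [0.49618815 0.0740371  0.10959313]]
wrist hole [323.01770026 267.63396175] tip [321.66238651 270.53189693]
scene hole [372.2928576  220.83380066] tip [372.44017672 219.3646145 ]
side hole [291.3211451  215.40737958] tip [290.928382   213.75073177]
[array([323, 267]), array([372, 220]), array([291, 215])]
```

View pics/c6.png

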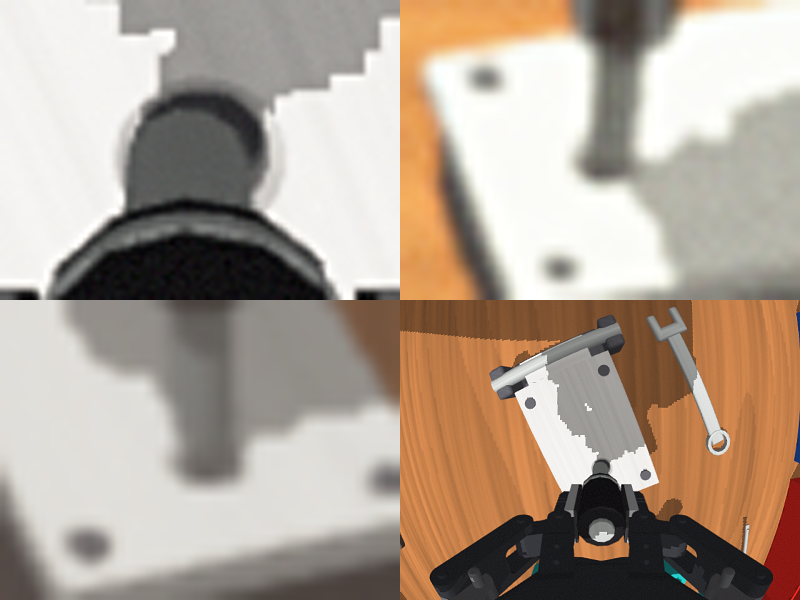

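The tip is 4–5 mm above the lid and partly covers the hole. The shank centre is at 320.6 and the hole centre at 323 in the wrist image, so I add +1 mm in x and descend in small steps.

{"method": "move_arm", "body": {
  "plan": [1,0,0,0,0,0,15,0,0,-3,0,0,0,15,0,0,-3,0,0,0,15,0,0,-2,0,0,0,15,0,0,0,0,0,0,15,0,0,0,0,0,0,15]
}}

```text
time: 10.25
eef_pos: [0.497, 0.0738, 0.1011]
tcp_rot: [0.731, 0.682, -0.0, 0.0]
contact_force: [1.6, -1.3, -1.9]
opening: 0.307
finger_force: 88.6
```

{"method": "move_arm", "body": {
  "plan": [0,0,-3,0,0,0,15,0,0,-3,0,0,0,15,0,0,0,0,0,0,15,0,0,0,0,0,0,15]
}}

```text
time: 10.65
eef_pos: [0.4971, 0.0738, 0.095]
tcp_rot: [0.731, 0.682, -0.0, 0.0]
contact_force: [2.3, -2.8, -3.0]
opening: 0.309
finger_force: 88.4
```

{"method": "move_arm", "body": {
  "plan": [0.5,-0.5,-4,0,0,0,15,0,0,-4,0,0,0,15,0,0,-4,0,0,0,15,0,0,0,0,0,0,15,0,0,0,0,0,0,15]
}}

```text
time: 11.15
eef_pos: [0.4971, 0.0736, 0.0828]
tcp_rot: [0.731, 0.682, -0.0, -0.0]
contact_force: [0.1, -1.2, -2.4]
opening: 0.308
finger_force: 88.4
```

{"method": "move_arm", "body": {
  "plan": [0,0,-5,0,0,0,15,0,0,-5,0,0,0,15,0,0,-5,0,0,0,15,0,0,-4,0,0,0,15,0,0,0,0,0,0,15,0,0,0,0,0,0,15],
  "newtons": 110
}}

```text
time: 11.75
eef_pos: [0.4972, 0.0736, 0.0639]
tcp_rot: [0.731, 0.682, -0.0, -0.0]
contact_force: [-0.8, -0.5, -3.0]
opening: 0.309
finger_force: 107.8
```

{"method": "move_arm", "body": {
  "plan": [0,0,-3,0,0,0,15,0,0,-2,0,0,0,15,0,0,-1,0,0,0,15,0,0,0,0,0,0,15,0,0,0,0,0,0,15]
}}

```text
time: 12.25
eef_pos: [0.4977, 0.0735, 0.0611]
tcp_rot: [0.731, 0.683, -0.001, -0.0]
contact_force: [-7.4, -1.4, 15.3]
opening: 0.305
finger_force: 108.7
```

The stop comes at TCP z = 0.061. The tip was 55 mm below the TCP at the grasp, so the tip is at 6 mm, which is home. I press more firmly.

{"method": "move_arm", "body": {
  "plan": [0,0,-2,0,0,0,15,0,0,-1,0,0,0,15,0,0,0,0,0,0,15,0,0,0,0,0,0,15,0,0,0,0,0,0,15,0,0,0,0,0,0,15]
}}

```text
time: 12.85
eef_pos: [0.4978, 0.0735, 0.0609]
tcp_rot: [0.731, 0.683, -0.002, -0.001]
contact_force: [-16.7, -1.3, 32.0]
opening: 0.301
finger_force: 110.1
```

```bash
python3 - <<'E'
from h import *
a=cam("scene");b=cam("side");w=cam("wrist")
s=ctrl.get_state();print(s["eef_pos"],s["contact_force"],s["finger_force"])
z=lambda i,u,v,W,H:cv2.resize(i["color"][int(v-H/2):int(v+H/2),int(u-W/2):int(u+W/2)],(400,300),interpolation=cv2.INTER_CUBIC)
cv2.imwrite("pics/c7.png",np.vstack([np.hstack([z(a,380,215,80,60),z(b,291,205,100,75)]),np.hstack([z(w,320,240,320,240),z(a,320,240,640,480)])])[:,:,::-1])
E
```

```text
[0.49783447 0.07347756 0.06090117] [-16.38145934  -0.77287341  32.04712203] 110.08010387420654
```

View pics/c7.png

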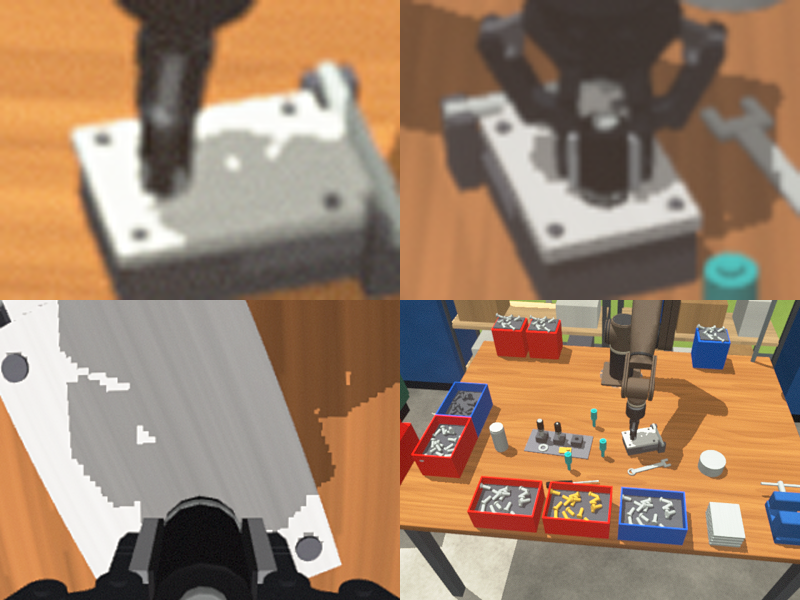

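The grip sits on the shut lid, pressed down with 32 N. The other two pins and everything else are in place, so I hand in.

```bash
python3 -c "
from plant import order
print(order.sign_off())"
```

```text
the job is handed in; nothing more can be done
None
```

The job is handed in: the lid is shut, the right pin is pushed home through lid and base, and the fingers still hold it and press it down with about 32 N. It took about 13 s of the 56 s, and the last pictures show the other pins and everything else where they were.

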